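# Slide the top carton onto the measuring platform and square it into the corner

## Task

Slide the top flat carton sideways off its stack, keeping it flat, straight across onto the measuring platform beside it until it bears on the stop bar of the fence at the far end, then push it along that fence until it bears on the back fence's stop bar too, pushing both sprung strips in, so that it sits square and snug in the corner. Push gently: firm enough that it is felt to press on each fence (about 10 N on the hand), but never 20 N or more, or the carton is crushed. Do not lift the carton, leave the two cartons below and the other things where they are, and take the hand away at the end.

Things in the scene. Friction and masses are not known exactly. Their poses are not given: they have to be found in the camera images.
- carton_top_center (a point): Centre (half-way up) of the top flat brown carton of a stack of three alike: 120 mm along x, 100 mm along y, 22 mm thick (z up), 0.3 to 0.54 kg, too wide to grasp. At the start it lies loose and a little crooked on the middle carton, its underside 44 mm above the table, its y axis pointing roughly at the platform. Cardboard friction 0.3 to 0.55; sliding takes 1 to 3 N.
- carton_middle_center (a point): Centre of the middle carton, same size and axes; its underside is 22 mm above the table. Loose.
- carton_bottom_center (a point): Centre of the bottom carton, same size and axes, standing on the table. Loose.
- platform: Fixed grey platform. Origin on the table under the middle of its deck (240 mm in x, 190 mm in y, top 42 mm above the table, 2 mm below the top carton's underside). The stack stands 2 to 30 mm off its open -y edge. Two fences form a corner at +x, +y; the -x and -y edges are open. Seated in the corner, the carton has its axes along the platform's, its centre at x 17 to 37, y 7 to 27, z 53 mm.
- end_fence: Fixed aluminium rail along the deck's +y edge, 30 mm high, inner face at platform y +85 mm; origin 5 mm behind it on the deck, axes as the platform's. On two pins before it is clamped an upright rigid stop bar, set anew each time and not reported: bar face 8 to 28 mm before the rail. Find it by feel. A black display box, 50 mm high, stands behind.
- back_fence: The like rail along the deck's +x edge, inner face at platform x +105 mm; origin 5 mm behind it on the deck; its own y axis points along the platform's +x, away from the carton. Its rigid stop bar likewise stands, unreported, with its face 8 to 28 mm before the rail. Find it by feel.
- end_strip (a joint): Thin dark sprung strip low on the end fence's bar, along all the carton's side: how far it is pushed in, m. 0 = free, 4 mm proud of the bar face; 0.004 = flush, the carton then bears on the rigid bar. Very light spring (under 0.2 N), which does not push the carton back.
- back_strip (a joint): The like strip on the back fence's bar: 0 = free, 4 mm proud of the bar face; 0.004 = flush, carton bearing on the rigid bar. Very light spring.
- oil_bottle: Bystander: black oil bottle with orange cap, 72 mm across, 190 mm tall, standing beyond the end fence. Origin under its middle.
- tape_roll: Bystander: roll of brown packing tape lying flat, 100 mm across, 45 mm high, beyond the back fence. Origin under its middle.
- plug_box: Bystander: small brown box 90 x 60 x 50 mm high, beyond the stack (on its +x side). Origin under its middle.
Mind the look-alikes: they are no part of the job. What is shaped like the part that bears carton_top_center but blue or red is not meant.

How it is judged:
By the outcome, as a careful person would: the job done as asked, in the order asked, and still so for the second after the job is handed in, with the robot touching nothing.
It also fails if it takes over 67 s, if anything falls off the work surface, if the arm or the gripper's body presses on something with over 40 N, if the wrist force passes 120 N, or if a joint passes its speed limit or range.

## Robot

A 6-joint arm with a two-finger parallel gripper is mounted at the origin on the work surface. World frame = base frame: x ahead of the robot, y to its left, z up, the work surface at z = 0. Lengths are in mm, angles in degrees, forces in N, time in s.
With the tool pointing down it reaches from about 275 to 850 mm from the base axis. Payload 5.2 kg.
Tool frame: the origin (TCP) lies at the very end of the fingers, on their centre line; the grasp point (between the pads) lies 19 mm behind it; z points along the fingers, y is the line along which they close (so a half turn about z gives the same grasp; the last joint's range is limited). The gripper opens to 85 mm and grips with 20 to 120 N. Pads are 22 mm wide; open, the fingers measure 114 mm over their backs; the gripper's body (76 mm by 85 mm) begins 54 mm behind the grasp point. The pads swing forward as they close: fully open they stand 13 mm farther back than shut.
Start: joints at [-82.609, 14.817, 87.949, -0, 77.235, -11.62], TCP at [179.181, -519.999, 231.31] pointing down, gripper open.
Joint ranges: [-179.93, 179.93], [-52.35, 119.4], [10.71, 147.94], [-69.91, 249.91], [12.55, 155.21], [-178.61, 178.61]. Speed limits (degrees/s): [147.25, 147.25, 180, 180, 180, 180].

## Interface

Orientations are given as a 3x3 rotation matrix whose columns are the frame's x, y, z axes.
In Python, from rig import manip gives the robot as it stands.
- The arm moves only by the tool drive_tool, never from a script. Its argument "targets" is text: rows parted by semicolons, each of 6 numbers parted by spaces: the shift along the tool's x, y, z in mm, then the turn, a rotation vector about the tool's x, y, z in degrees. A call has 1 to 12 rows; each row shifts and turns the commanded pose from where the row before left it, along the tool's axes as they then stand; what a row does not reach is not made up. A row lasts 1/12 s, in which the tool goes at most 41.7 mm and 7.16 degrees, less where a joint would pass 70% of its speed; a pose out of reach is approached as far as the arm can. A call is refused whole if a number of a shift passes 41.7 or a number of a turn 7.16, either way. A call with a gripper value outside its range is refused whole. "fingers" is the opening, from -1 (shut) to 1 (fully open), set as the call begins (left out, the last holds). The fingers move at their own pace and stop on an object; "force" is the grip in N (left out, the last holds). Time passes only in rows, so rows that do not move let the fingers close. It gives the time, the measured TCP pose, the force, the opening and the grip force at its end, in the units of the state.
- manip.sense(): the state, without advancing time (a new reading comes with each control period).
- manip.read_camera(name): name is "scene" or "side" or "wrist"; returns a dict with "color" (420x560x3 uint8, red, green, blue), "fx", "fy", "cx", "cy" (pixels), "k1" (the pictures are not rectified: a ray, as slopes to the right and down, at radius r is drawn at 1 + k1 r^2 times it, then the intrinsics apply), "R" (3x3) and "t" (3): a world point X has camera coordinates R X + t. Camera axes: x right, y down, z forward; pixel columns grow to the right and rows downward; lengths in mm; the calibration is good to about 2 mm. A picture is of the moment at which its call begins. There is no depth.
- manip.job_done(): hands the job in; it is judged then, once.
Trained networks look in a picture, given as the dict that the camera call returned (one of the last four; its "shot" number tells which), for a name from the list of things; names that differ only in an ending like _2 or _b are one class to them, and where a whole thing is asked for, a point or a joint stands for the part that bears it (a point fixed in the world has none). Each returns a list of dicts, best first, with "p" (0 to 1); they miss things now and then, are a little off and sometimes report something else, mostly with a low value. They report only what shows in the picture. A call takes as long as a camera call. They do not tell look-alikes from the thing itself.
- manip.trace(picture, label): "mask" (420x560 bool, what is visible of it) and "xy" ([column, row] in pixels, amid what is visible of it).
The state is a dict: "t": time; "joint_pos": joint angles; "joint_vel": joint speeds; "joint_torque": joint torques, N m; "eef_pos": TCP position; "orientation": TCP orientation; "force": force on the tool from outside, world axes, zero at the start; "moment": the same for the moment, N m; "grip_width": opening from 0.0 (shut) to 1.0 (fully open); "finger_force": force on a finger pad.
Only numpy, scipy, OpenCV 4.12 (cv2) and the standard library are available. Lean on these libraries where they do the work, as an engineer would, in place of code of your own. Each camera call takes 0.05 s, during which the arm holds its last target. There are 200 camera calls.

## Working session

There is one attempt and no reset: what is moved stays moved. The work goes in short steps, Python scripts to look and compute and a tool call to move; the robot and the scene stay as the last step left them, time stands still between calls to the robot, and variables do not carry over. Pictures are saved under pics/ and viewed, at most 10 in all, crops included, and the job is handed in when it is done.

Besides the shell and the picture viewer there is one more tool, called after ">>>" as name(argument=value, ...) on one line, values as JSON. drive_tool: Moves the arm, as the interface text tells. Its arguments: {"type":"object","properties":{"targets":{"type":"string"},"fingers":{"type":"number"},"force":{"type":"number"}},"required":["targets"]}

```bash
mkdir -p pics; ls; python3 - <<'E'
from rig import manip
import cv2,numpy as np
s=manip.sense(); print({k:np.round(v,2).tolist() for k,v in s.items()})
a=[]
for n in("scene","side"):
    p=manip.read_camera(n); a.append(p)
    cv2.imwrite(f"pics/{n}0.png",p["color"][:,:,::-1])
    print(n,{k:np.round(p[k],3).tolist() for k in("fx","fy","cx","cy","k1","R","t")})
    for l in("carton_top_center","platform","end_fence","back_fence"):
        print(l,[(np.round(d["p"],2),np.round(d["xy"])) for d in manip.trace(p,l)])
E
```

```text
pics
{'t': 0.0, 'joint_pos': [-82.61, 14.86, 88.01, -0.0, 77.23, -11.62], 'joint_vel': [0.07, -0.05, -0.05, 0.02, -0.14, -0.05], 'joint_torque': [-0.0, -44.6, -29.06, -0.0, 0.01, -0.0], 'eef_pos': [179.11, -519.49, 230.48], 'orientation': [[0.95, 0.33, -0.0], [0.33, -0.95, 0.0], [0.0, -0.0, -1.0]], 'force': [-0.45, -0.43, 0.25], 'moment': [-0.0, -0.05, -0.02], 'finger_force': 0.0, 'grip_width': 1.0}
scene {'fx': 444.621, 'fy': 444.621, 'cx': 284.71, 'cy': 209.204, 'k1': -0.015, 'R': [[-0.859, 0.512, -0.014], [0.403, 0.658, -0.636], [-0.317, -0.552, -0.772]], 't': [530.11, -185.159, 1261.879]}
carton_top_center [(np.float64(0.86), array([177., 142.])), (np.float64(0.83), array([309., 152.])), (np.float64(0.6), array([177., 194.])), (np.float64(0.59), array([266., 191.])), (np.float64(0.56), array([237., 157.]))]
platform [(np.float64(0.71), array([313., 243.]))]
end_fence [(np.float64(0.78), array([347., 248.]))]
back_fence [(np.float64(0.79), array([287., 256.]))]
side {'fx': 444.297, 'fy': 444.297, 'cx': 272.513, 'cy': 207.419, 'k1': 0.043, 'R': [[-0.823, -0.567, 0.0], [-0.366, 0.532, -0.764], [0.433, -0.629, -0.646]], 't': [507.391, 275.904, 851.843]}
carton_top_center [(np.float64(0.89), array([270., 159.])), (np.float64(0.86), array([332., 171.])), (np.float64(0.84), array([300., 192.])), (np.float64(0.83), array([385., 214.])), (np.float64(0.81), array([322., 136.]))]
platform [(np.float64(0.93), array([271., 243.]))]
end_fence []
back_fence [(np.float64(0.73), array([237., 234.])), (np.float64(0.58), array([234., 221.]))]
```

View pics/scene0.png

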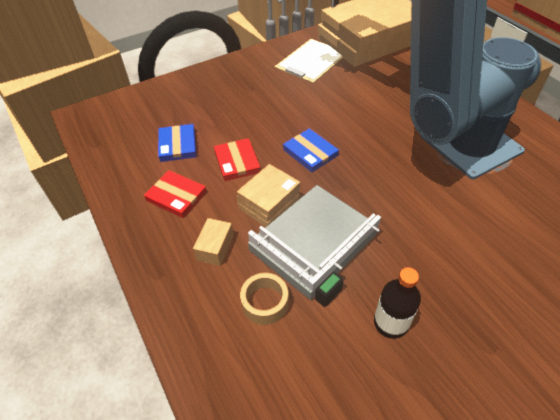

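View pics/side0.png

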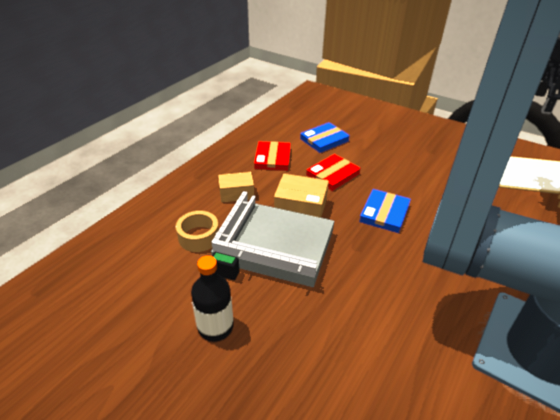

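The brown stack is at scene (268,191) and side (302,192). These could be mistaken for it in the scene view: blue (177,142) and (309,152), red (237,157) and (177,194), and the small plug box (213,241). I choose the brown stack of three next to the grey platform (scene 315,230) and check it in a close crop.

```bash
cat > h.py <<'E'
from rig import manip
import cv2,numpy as np
def ray(p,uv):
    K=np.array([[p["fx"],0,p["cx"]],[0,p["fy"],p["cy"]],[0,0,1.]])
    s=cv2.undistortPoints(np.array([[uv]],float),K,np.array([p["k1"],0,0,0,0.]))[0,0]
    R=np.array(p["R"]);return -R.T@np.array(p["t"]),R.T@np.array([s[0],s[1],1])
def onz(p,uv,z):
    o,d=ray(p,uv);return o+d*(z-o[2])/d[2]
def proj(p,X):
    K=np.array([[p["fx"],0,p["cx"]],[0,p["fy"],p["cy"]],[0,0,1.]])
    return cv2.projectPoints(np.array(X,float).reshape(-1,1,3),cv2.Rodrigues(np.array(p["R"]))[0],np.array(p["t"],float),K,np.array([p["k1"],0,0,0,0.]))[0][:,0]
E
python3 - <<'E'
from h import *
a=manip.read_camera("scene"); b=manip.read_camera("side")
print("stack",onz(a,(269,186),66),onz(b,(302,188),66)); print("plat",onz(a,(318,225),42),onz(b,(280,238),42))
A=cv2.resize(a["color"][160:300,195:395],None,fx=4,fy=4,interpolation=cv2.INTER_CUBIC)
B=cv2.resize(b["color"][165:295,165:355],None,fx=4,fy=4,interpolation=cv2.INTER_CUBIC)
cv2.imwrite("pics/ca.png",A[:,:,::-1]);cv2.imwrite("pics/cb.png",B[:,:,::-1])
E
```

```text
stack [ 597.42310461 -106.03359954   66.        ] [ 597.57438108 -105.73158489   66.        ]
plat [550.80729943  40.67566015  42.        ] [555.56843799  57.36770065  42.        ]
```

View pics/ca.png

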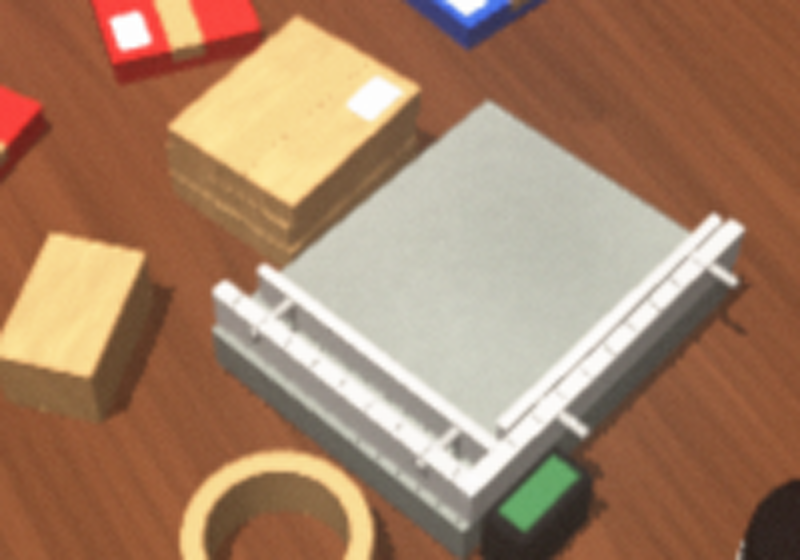

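View pics/cb.png

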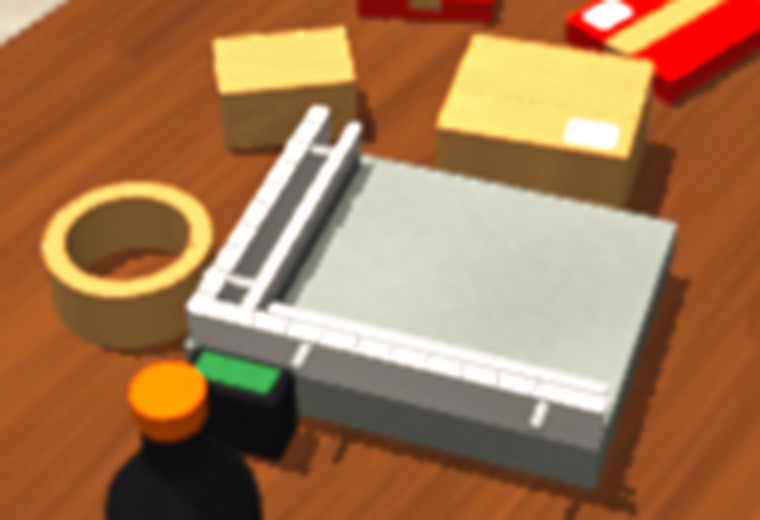

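The crops confirm three brown cartons with a white label. In crop A the top corners are (298,15), (420,90), (292,207) and (168,128). The platform's open corner is (488,102). The bars stand before the rails on pins.

```bash
python3 - <<'E'
from h import *
from scipy.optimize import least_squares
a=manip.read_camera("scene"); b=manip.read_camera("side")
A=lambda u,v:(195+u/4,160+v/4); B=lambda u,v:(165+u/4,165+v/4)
f=lambda c:[(c[0]*1.0,c[1])]
ca=np.array([onz(a,A(*q),66)[:2] for q in((298,15),(420,90),(292,207),(168,128))])
cb=np.array([onz(b,B(*q),66)[:2] for q in((655,65),(630,158),(438,130),(475,33))])
def info(c):
    print(np.round(c,1).tolist(),"ctr",c.mean(0).round(1))
    for i in range(4):
        d=c[(i+1)%4]-c[i];print("  len",round(np.hypot(*d),1),"ang",round(np.degrees(np.arctan2(d[1],d[0])),1))
info(ca);info(cb)
# platform
print("edges -y:",[onz(a,A(*q),42)[:2].round(1) for q in((488,102),(290,262))]," -x:",onz(a,A(690,235),42)[:2].round(1),"B:",[onz(b,B(*q),42)[:2].round(1) for q in((677,227),(365,158))],onz(b,B(598,487),0)[:2].round(1))
pts=[(a,A(488,102),(-120,-95,42)),(b,B(677,227),(-120,-95,42)),(b,B(598,487),(-120,95,0)),(a,A(742,226),(-120,95,72))]
lin=[(a,A(290,262),42),(b,B(365,158),42)]
P=lambda x:np.array([[np.cos(x[2]),-np.sin(x[2])],[np.sin(x[2]),np.cos(x[2])]])
def res(x):
    r=[]
    for c,uv,X in pts: r+=list(onz(c,uv,X[2])[:2]-(x[:2]+P(x)@np.array(X[:2])))
    for c,uv,z in lin: r.append((P(x).T@(onz(c,uv,z)[:2]-x[:2]))[1]+95)
    return r
for x0 in ([550,50,0],):
    s=least_squares(res,x0);x=s.x;print("plat",x[:2],np.degrees(x[2]),np.round(s.fun,1))
for n,c in(("A",ca),("B",cb)): print(n,((c-x[:2])@P(x)).round(1).tolist())
print("bars in plat: end top z?",[((onz(a,A(*q),72)[:2]-x[:2])@P(x)).round(1).tolist() for q in((720,217),(500,425),(262,270),(490,447),(742,226),(470,490),(218,288))])
print("plug",onz(a,A(95,300),50)[:2],onz(a,A(55,235),50)[:2],onz(a,A(147,255),50)[:2])
E
```

```text
[[558.6, -172.0], [527.1, -76.5], [639.2, -37.0], [672.7, -129.3]] ctr [ 599.4 -103.7]
  len 100.6 ang 108.3
  len 118.8 ang 19.4
  len 98.2 ang -70.0
  len 121.8 ang -159.5
[[555.4, -169.6], [521.8, -78.0], [633.6, -34.0], [671.3, -132.8]] ctr [ 595.5 -103.6]
  len 97.5 ang 110.1
  len 120.1 ang 21.5
  len 105.7 ang -69.1
  len 121.6 ang -162.4
edges -y: [array([484.2, -64.4]), array([651.7, -19.2])]  -x: [441.6  85.8] B: [array([479.1, -63.5]), array([672.4,  -9.3])] [432.3 105.1]
plat [571.36661231  57.1789573 ] 16.667014447443073 [ 0.5  3.9 -4.5  4.7  3.1 -8.7  1.2 -1.  -1.2  2.4]
A [[-77.9, -215.9], [-80.7, -115.3], [38.0, -109.6], [43.6, -207.7]]
B [[-80.4, -212.6], [-86.2, -115.3], [33.5, -105.2], [41.3, -210.7]]
bars in plat: end top z? [[-116.2, 80.6], [74.5, 76.3], [85.2, -87.1], [88.2, 80.9], [-119.2, 93.7], [114.5, 89.7], [110.4, -96.5]]
plug [762.21865083 -47.74824838] [ 761.97438741 -102.60799841] [722.56798494 -61.27716204]
```

>>> drive_tool(targets="37.6 -12.1 2 0 0 0;37.6 -12.1 2 0 0 0;37.6 -12.1 2 0 0 0;37.6 -12.1 2 0 0 0;37.6 -12.1 2 0 0 0;37.6 -12.1 2 0 0 0;37.6 -12.1 2 0 0 0;37.6 -12.1 2 0 0 0;37.6 -12.1 2 0 0 0;37.6 -12.1 2 0 0 0;37.6 -12.1 2 0 0 0;37.6 -12.1 2 0 0 0", fingers=0.2, force=20)

```text
t: 1.7
eef_pos: [559.9, -234.2, 207.3]
orientation: [[0.945, 0.326, 0.0], [0.326, -0.945, -0.0], [0.0, 0.0, -1.0]]
force: [1.0, -1.1, 0.1]
grip_width: 0.596
finger_force: 0.0
```

>>> drive_tool(targets="0 0 0 0 0 -7.16;0 0 0 0 0 -7.16;0 0 0 0 0 -7.16;0 0 0 0 0 -7.16;0 0 0 0 0 -7.16;0 0 0 0 0 -7.16;0 0 0 0 0 -7.16;0 0 0 0 0 -7.16;0 0 0 0 0 -7.16;0 0 0 0 0 -7.16;0 0 0 0 0 -7.16;0 0 0 0 0 -7.16")

```text
t: 2.7
eef_pos: [558.5, -235.7, 207.3]
orientation: [[-0.264, 0.965, -0.0], [0.965, 0.264, 0.0], [0.0, -0.0, -1.0]]
force: [0.0, 0.4, -0.2]
grip_width: 0.6
finger_force: 0.0
```

```bash
python3 - <<'E'
from h import *
s=manip.sense();print(s["t"],np.round(s["eef_pos"],1),np.round(s["orientation"],4).tolist(),s["force"],s["grip_width"])
x=np.array(s["orientation"])[:,0];print(np.degrees(np.arctan2(x[1],x[0])))
p=manip.read_camera("wrist");cv2.imwrite("pics/w0.png",p["color"][:,:,::-1])
np.save("w0.npy",{k:p[k] for k in("fx","fy","cx","cy","k1","R","t")},allow_pickle=True)
E
```

```text
2.7 [ 558.5 -235.7  207.3] [[-0.2637, 0.9646, -0.0], [0.9646, 0.2637, 0.0], [0.0001, -0.0, -1.0]] [ 0.01159321  0.38031725 -0.24042016] 0.600091347133396
105.28962956458176
```

View pics/w0.png

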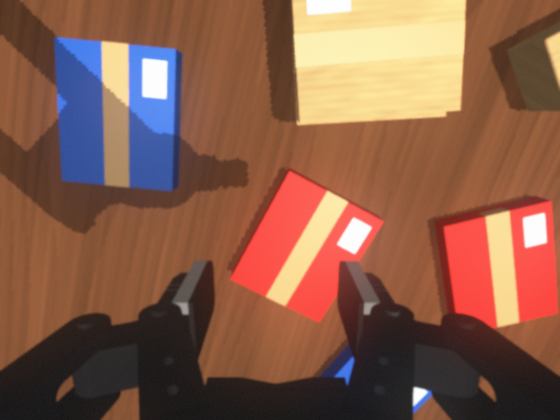

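Wrist view: the stack's near edge is at the top, running from (298,124) to (463,110). Red and blue look-alikes lie flat around the tool. I'll take one higher view ahead for precise poses.

>>> drive_tool(targets="25 18.25 -25 0 0 0;25 18.25 -25 0 0 0;25 18.25 -25 0 0 0;25 18.25 -25 0 0 0;0 0 0 0 0 0;0 0 0 0 0 0;0 0 0 0 0 0;0 0 0 0 0 0")

```text
t: 3.42
eef_pos: [602.4, -121.0, 305.8]
orientation: [[-0.256, 0.967, -0.003], [0.967, 0.256, 0.001], [0.001, -0.002, -1.0]]
force: [-0.4, -1.0, -0.6]
grip_width: 0.599
finger_force: 0.0
```

```bash
python3 - <<'E'
from h import *
s=manip.sense();print(s["t"],np.round(s["eef_pos"],1))
p=manip.read_camera("wrist");cv2.imwrite("pics/w1.png",p["color"][:,:,::-1])
np.save("w1.npy",{k:p[k] for k in("fx","fy","cx","cy","k1","R","t")},allow_pickle=True)
E
```

```text
3.4167 [ 602.4 -121.   305.8]
```

View pics/w1.png

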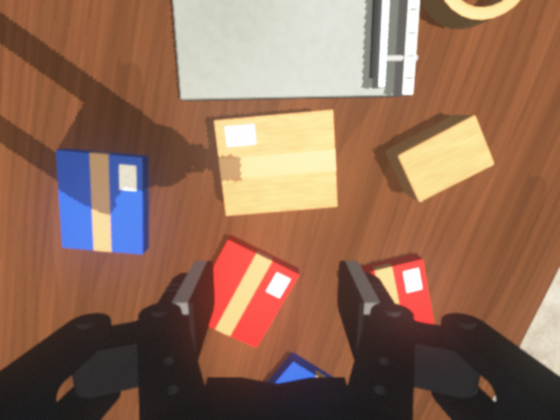

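The wrist view shows the carton top corners at (214,120), (333,110), (337,206) and (226,215). The platform's open edge runs from (180,99) to (413,95), and its -x edge runs up to (173,10).

```bash
python3 - <<'E'
from h import *
p=np.load("w1.npy",allow_pickle=True).item()
c=np.array([onz(p,q,66)[:2] for q in((214,120),(333,110),(337,206),(226,215))]);print(c.round(1).tolist(),c.mean(0))
for i in range(4):
    d=c[(i+1)%4]-c[i];print(np.hypot(*d).round(1),np.degrees(np.arctan2(d[1],d[0])).round(1))
e=np.array([onz(p,q,42)[:2] for q in((180,98.5),(413,95),(173,10))]);print(e.round(1).tolist())
for i in(1,2):
    d=e[i]-e[0];print(np.hypot(*d).round(1),np.degrees(np.arctan2(d[1],d[0])).round(1))
s=manip.sense();x=np.array(s["orientation"])[:,0];print(np.degrees(np.arctan2(x[1],x[0])),s["eef_pos"])
R=np.array([[np.cos(.274),-np.sin(.274)],[np.sin(.274),np.cos(.274)]])
ctr=e[0]+R@[120,95];print("plat ctr",ctr,"carton",(c-ctr)@R,(c.mean(0)-ctr)@R,"tcp",(np.array(s["eef_pos"])[:2]-ctr)@R)
E
```

```text
[[525.5, -77.5], [638.7, -37.4], [672.3, -131.1], [559.4, -171.6]] [ 598.97347264 -104.38997991]
120.2 19.5
99.6 -70.3
119.9 -160.3
99.9 109.8
[[482.2, -66.6], [719.3, 0.2], [459.1, 15.0]]
246.3 15.7
84.8 105.8
104.8039380737431 [ 602.332539   -121.21939721  305.69832345]
plat ctr [572.03199242  57.35944111] carton [[ -81.30120228 -117.26187945]
 [  38.58407483 -109.23637996]
 [  45.50730851 -208.57455658]
 [ -74.11179642 -216.94921133]] [ -17.83040384 -163.00550683] tcp [ -19.15042059 -180.11603485]
```

>>> drive_tool(targets="-35 0 0 0 0 -0.9;-35 0 20 0 0 0;0 0 36 0 0 0;0 0 36 0 0 0;0 0 36 0 0 0;0 0 36 0 0 0;0 0 36 0 0 0;0 0 36 0 0 0;0 0 12 0 0 0;0 0 0 0 0 0;0 0 0 0 0 0;0 0 0 0 0 0")

```text
t: 4.47
eef_pos: [623.2, -189.0, 61.6]
orientation: [[-0.272, 0.962, 0.003], [0.962, 0.272, -0.002], [-0.002, 0.003, -1.0]]
force: [0.6, 0.3, 0.9]
grip_width: 0.6
finger_force: 0.0
```

```bash
cat >> h.py <<'E'
def tell():
    s=manip.sense();x=np.array(s["orientation"]);a=.274
    R=np.array([[np.cos(a),-np.sin(a)],[np.sin(a),np.cos(a)]])
    ctr=np.array([572.0,57.4])
    print(round(s["t"],2),"plat",((np.array(s["eef_pos"])[:2]-ctr)@R).round(1),"z",round(s["eef_pos"][2],1),"ang",np.degrees(np.arctan2(x[1,0],x[0,0])).round(2),"F plat",(np.array(s["force"][:2])@R).round(1),round(s["force"][2],1),"M",np.round(s["moment"],2),x[:,2].round(4))
E
python3 -c "from h import *;tell()"
```

```text
4.47 plat [ -17.4 -251. ] z 61.6 ang 105.79 F plat [0.7 0.1] 0.9 M [-0.01 -0.01 -0.06] [ 0.0033 -0.0017 -1.    ]
```

>>> drive_tool(targets="3 0 6 0 0 0;3 0 6 0 0 0;3 0 0 0 0 0;3 0 0 0 0 0;3 0 0 0 0 0;3 0 0 0 0 0;3 0 0 0 0 0;3 0 0 0 0 0;3 0 0 0 0 0;3 0 0 0 0 0")

```text
t: 5.3
eef_pos: [613.7, -159.0, 47.5]
orientation: [[-0.273, 0.962, 0.0], [0.962, 0.273, -0.001], [-0.001, 0.0, -1.0]]
force: [0.6, -1.0, 0.1]
grip_width: 0.602
finger_force: 0.8
```

```bash
python3 -c "from h import *;tell()"
```

```text
5.3 plat [ -18.4 -219.7] z 47.5 ang 105.83 F plat [ 0.3 -1.1] 0.1 M [-0.2   0.01  0.08] [ 4.e-04 -6.e-04 -1.e+00]
```

>>> drive_tool(targets="3 0 -1 0 0 0;4 0 -1 0 0 0;5 0 0 0 0 0;5 0 0 0 0 0;5 0 0 0 0 0;5 0 0 0 0 0;5 0 0 0 0 0;5 0 0 0 0 0;5 0 0 0 0 0;5 0 0 0 0 0;5 0 0 0 0 0;5 0 0 0 0 0")

```text
t: 6.3
eef_pos: [597.6, -103.4, 49.0]
orientation: [[-0.273, 0.962, -0.001], [0.962, 0.273, 0.0], [0.001, -0.001, -1.0]]
force: [-0.0, -1.1, -0.3]
grip_width: 0.598
finger_force: 0.6
```

```bash
python3 -c "
from h import *;tell()
p=manip.read_camera('scene');q=manip.read_camera('side')
A=cv2.resize(p['color'][160:300,195:395],None,fx=2,fy=2);B=cv2.resize(q['color'][165:305,165:365],None,fx=2,fy=2)
cv2.imwrite('pics/m1.png',np.hstack([A,B])[:,:,::-1])"
```

```text
6.3 plat [ -18.9 -161.7] z 49.0 ang 105.83 F plat [-0.3 -1. ] -0.3 M [-0.12 -0.11  0.07] [-8.e-04  4.e-04 -1.e+00]
```

View pics/m1.png

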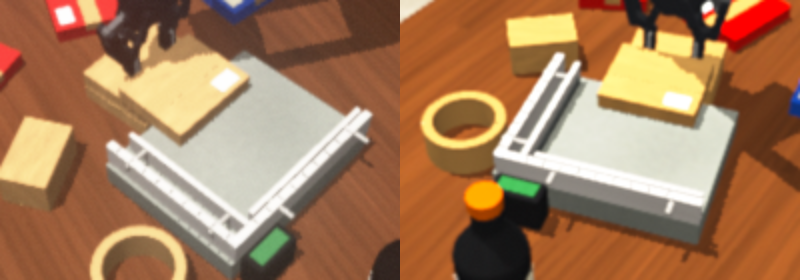

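The carton is sliding flat onto the deck and the lower cartons have stayed put. I continue.

>>> drive_tool(targets="6 0 0 0 0 0;6 0 0 0 0 0;6 0 0 0 0 0;6 0 0 0 0 0;6 0 0 0 0 0;6 0 0 0 0 0;6 0 0 0 0 0;6 0 0 0 0 0;6 0 0 0 0 0;6 0 0 0 0 0;6 0 0 0 0 0;6 0 0 0 0 0")

```text
t: 7.4
eef_pos: [578.3, -34.3, 49.3]
orientation: [[-0.273, 0.962, 0.0], [0.962, 0.273, -0.0], [-0.0, 0.0, -1.0]]
force: [0.1, -2.3, -0.1]
grip_width: 0.599
finger_force: 0.7
```

>>> drive_tool(targets="4 0 0 0 0 0;4 0 0 0 0 0;3 0 0 0 0 0;3 0 0 0 0 0;0 0 0 0 0 0")

```text
t: 7.82
eef_pos: [574.4, -20.7, 49.3]
orientation: [[-0.273, 0.962, -0.0], [0.962, 0.273, 0.0], [0.001, -0.0, -1.0]]
force: [0.7, -0.1, 0.3]
grip_width: 0.599
finger_force: 0.0
```

```bash
python3 -c "
from h import *;tell()
p=manip.read_camera('scene');q=manip.read_camera('side')
A=cv2.resize(p['color'][160:300,195:395],None,fx=2,fy=2,interpolation=2);B=cv2.resize(q['color'][165:305,165:365],None,fx=2,fy=2,interpolation=2)
cv2.imwrite('pics/m2.png',np.vstack([A,B])[:,:,::-1])"
```

```text
7.82 plat [-18.8 -75.8] z 49.3 ang 105.84 F plat [ 0.7 -0.3] 0.3 M [ 0.01 -0.01 -0.01] [-3.e-04  4.e-04 -1.e+00]
```

View pics/m2.png

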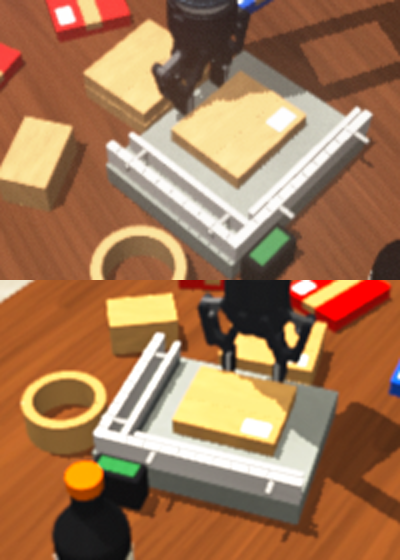

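The carton is square on the deck with the fingers just behind it. Now a slow approach to the end bar.

>>> drive_tool(targets="3 0 0 0 0 0;3 0 0 0 0 0;3 0 0 0 0 0;2 0 0 0 0 0;2 0 0 0 0 0;2 0 0 0 0 0;1 0 0 0 0 0")

```text
t: 8.5
eef_pos: [570.1, -5.7, 49.3]
orientation: [[-0.273, 0.962, -0.0], [0.962, 0.273, 0.0], [0.0, -0.0, -1.0]]
force: [-0.1, -2.0, -1.0]
grip_width: 0.6
finger_force: 0.7
```

>>> drive_tool(targets="1 0 0 0 0 0;1 0 0 0 0 0;1 0 0 0 0 0;1 0 0 0 0 0")

```text
t: 8.83
eef_pos: [569.2, -2.1, 49.3]
orientation: [[-0.273, 0.962, -0.0], [0.962, 0.273, 0.0], [0.0, -0.0, -1.0]]
force: [0.5, -1.5, -0.5]
grip_width: 0.601
finger_force: 0.7
```

>>> drive_tool(targets="1 0 0 0 0 0;1 0 0 0 0 0;1 0 0 0 0 0")

```text
t: 9.08
eef_pos: [568.3, 0.8, 49.3]
orientation: [[-0.273, 0.962, -0.0], [0.962, 0.273, 0.0], [0.0, -0.0, -1.0]]
force: [-0.1, -1.3, -0.2]
grip_width: 0.6
finger_force: 0.7
```

>>> drive_tool(targets="1 0 0 0 0 0;1 0 0 0 0 0;1 0 0 0 0 0")

```text
t: 9.33
eef_pos: [567.5, 3.8, 49.3]
orientation: [[-0.273, 0.962, -0.0], [0.962, 0.273, 0.0], [0.0, -0.0, -1.0]]
force: [-0.3, -2.0, -0.6]
grip_width: 0.598
finger_force: 0.7
```

>>> drive_tool(targets="1 0 0 0 0 0;1 0 0 0 0 0;1 0 0 0 0 0")

```text
t: 9.58
eef_pos: [566.7, 6.6, 49.3]
orientation: [[-0.273, 0.962, -0.0], [0.962, 0.273, -0.0], [-0.0, -0.0, -1.0]]
force: [1.1, -1.8, 0.3]
grip_width: 0.599
finger_force: 0.7
```

>>> drive_tool(targets="1 0 0 0 0 0;1 0 0 0 0 0;1 0 0 0 0 0")

```text
t: 9.83
eef_pos: [565.8, 9.5, 49.3]
orientation: [[-0.273, 0.962, -0.0], [0.962, 0.273, 0.0], [0.0, -0.0, -1.0]]
force: [0.2, -1.0, -1.2]
grip_width: 0.603
finger_force: 0.7
```

>>> drive_tool(targets="1 0 0 0 0 0;1 0 0 0 0 0;1 0 0 0 0 0")

```text
t: 10.08
eef_pos: [565.0, 12.4, 49.3]
orientation: [[-0.273, 0.962, 0.0], [0.962, 0.273, 0.0], [0.0, 0.0, -1.0]]
force: [0.8, -1.1, -1.1]
grip_width: 0.604
finger_force: 0.7
```

>>> drive_tool(targets="1 0 0 0 0 0;1 0 0 0 0 0;1 0 0 0 0 0")

```text
t: 10.33
eef_pos: [564.2, 15.3, 49.3]
orientation: [[-0.273, 0.962, 0.0], [0.962, 0.273, -0.0], [-0.0, 0.0, -1.0]]
force: [0.5, -2.2, -2.0]
grip_width: 0.602
finger_force: 0.7
```

>>> drive_tool(targets="1 0 0 0 0 0;1 0 0 0 0 0")

```text
t: 10.5
eef_pos: [564.0, 16.4, 49.4]
orientation: [[-0.273, 0.962, 0.001], [0.962, 0.273, -0.001], [-0.002, 0.0, -1.0]]
force: [0.6, -7.6, -1.2]
grip_width: 0.601
finger_force: 3.9
```

>>> drive_tool(targets="0 0 0 0 0 0")

```text
t: 10.58
eef_pos: [564.0, 16.4, 49.4]
orientation: [[-0.273, 0.962, 0.001], [0.962, 0.273, -0.001], [-0.002, 0.0, -1.0]]
force: [0.5, -5.3, -1.4]
grip_width: 0.598
finger_force: 2.3
```

>>> drive_tool(targets="0.4 0 0 0 0 0;0 0 0 0 0 0")

```text
t: 10.75
eef_pos: [564.0, 16.4, 49.4]
orientation: [[-0.273, 0.962, 0.001], [0.962, 0.273, -0.002], [-0.002, 0.0, -1.0]]
force: [1.5, -5.1, -1.5]
grip_width: 0.598
finger_force: 3.0
```

```bash
python3 -c "from h import *;tell()"
```

```text
10.75 plat [-18.7 -37.3] z 49.4 ang 105.85 F plat [ 0.1 -5.3] -1.5 M [-0.98 -0.17  0.06] [ 8.0e-04 -1.8e-03 -1.0e+00]
```

>>> drive_tool(targets="0.6 0 0 0 0 0;0 0 0 0 0 0")

```text
t: 10.92
eef_pos: [564.0, 16.5, 49.4]
orientation: [[-0.273, 0.962, 0.001], [0.962, 0.273, -0.003], [-0.003, 0.0, -1.0]]
force: [0.8, -8.5, -2.3]
grip_width: 0.601
finger_force: 4.0
```

>>> drive_tool(targets="0.5 0 0 0 0 0;0 0 0 0 0 0;0 0 0 0 0 0")

```text
t: 11.17
eef_pos: [564.0, 16.5, 49.5]
orientation: [[-0.273, 0.962, 0.001], [0.962, 0.273, -0.003], [-0.003, 0.0, -1.0]]
force: [0.7, -10.0, -2.1]
grip_width: 0.602
finger_force: 4.8
```

```bash
python3 -c "from h import *;tell()"
```

```text
11.17 plat [-18.8 -37.2] z 49.5 ang 105.86 F plat [-2.  -9.8] -2.1 M [-1.59 -0.2   0.13] [ 0.0013 -0.0032 -1.    ]
```

The carton presses on the end bar at about 10 N and no longer moves. I back off, turn 90° and go to its -x side.

>>> drive_tool(targets="-2 0 0 0 0 0;-8 0 0 0 0 0;-20 0 0 0 0 0;0 0 -30 0 0 0;0 0 -35 0 0 0;0 0 0 0 0 7.1;0 0 0 0 0 7.1;0 0 0 0 0 7.1;0 0 0 0 0 7.1;0 0 0 0 0 7.1;0 0 0 0 0 7.1;0 0 0 0 0 7.1")

```text
t: 12.17
eef_pos: [571.4, -10.1, 114.3]
orientation: [[0.562, 0.827, -0.0], [0.827, -0.562, 0.001], [0.001, -0.001, -1.0]]
force: [-0.5, 0.2, -0.7]
grip_width: 0.601
finger_force: 0.0
```

>>> drive_tool(targets="0 0 0 0 0 7.1;0 0 0 0 0 7.1;0 0 0 0 0 7.1;0 0 0 0 0 7.1;0 0 0 0 0 7.1;0 0 0 0 0 5;-25 -20 0 0 0 0;-25 -20 0 0 0 0;-25 -20 0 0 0 0;-25 -20 0 0 0 0;0 0 0 0 0 0;0 0 0 0 0 0")

```text
t: 13.17
eef_pos: [452.3, 40.6, 114.5]
orientation: [[0.963, 0.27, -0.0], [0.27, -0.963, 0.001], [-0.0, -0.001, -1.0]]
force: [0.6, -0.0, 0.5]
grip_width: 0.6
finger_force: 0.0
```

```bash
python3 -c "
from h import *;tell()
p=manip.read_camera('wrist');cv2.imwrite('pics/w2.png',p['color'][:,:,::-1])
np.save('w2.npy',{k:p[k] for k in('fx','fy','cx','cy','k1','R','t')},allow_pickle=True)"
```

```text
13.17 plat [-119.8   16.2] z 114.5 ang 15.69 F plat [ 0.6 -0.2] 0.5 M [ 0.03  0.01 -0.02] [-4.e-04  6.e-04 -1.e+00]
```

View pics/w2.png

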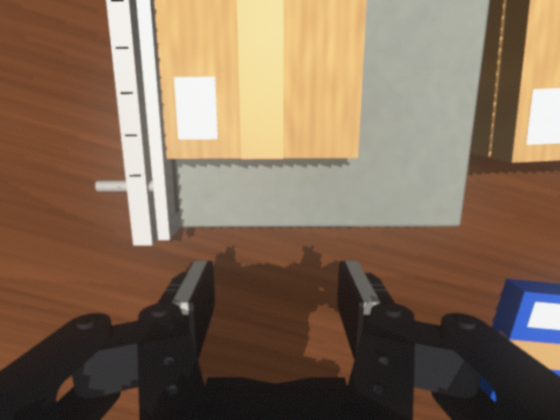

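The carton lies square against the end bar. Its near side runs from (167,158) to (359,158), the finger gap is centred near column 276, and the deck edge is at row 226.

```bash
python3 - <<'E'
from h import *
p=np.load("w2.npy",allow_pickle=True).item();a=.274
R=np.array([[np.cos(a),-np.sin(a)],[np.sin(a),np.cos(a)]])
for q,z in(((167,158),64),((359,158),64),((462,226),42),((180,226),42)): print(((onz(p,q,z)[:2]-[572,57.4])@R).round(1))
E
```

```text
[-76.   74.7]
[-75.9 -26. ]
[-120.  -97.]
[-120.2   76.4]
```

>>> drive_tool(targets="0 -5 30 0 0 0;0 0 30 0 0 0;0 0 5 0 0 0;4 0 0 0 0 0;4 0 0 0 0 0;4 0 0 0 0 0;4 0 0 0 0 0;4 0 0 0 0 0;4 0 0 0 0 0;3 0 0 0 0 0;2 0 0 0 0 0;2 0 0 0 0 0")

```text
t: 14.22
eef_pos: [482.3, 53.1, 49.4]
orientation: [[0.963, 0.27, 0.0], [0.27, -0.963, -0.0], [0.0, 0.0, -1.0]]
force: [0.9, -0.2, 0.5]
grip_width: 0.601
finger_force: 0.0
```

```bash
python3 -c "from h import *;tell()"
```

```text
14.22 plat [-87.5  20.1] z 49.4 ang 15.64 F plat [ 0.8 -0.4] 0.5 M [ 0.07 -0.01  0.03] [ 1.e-04 -0.e+00 -1.e+00]
```

>>> drive_tool(targets="2 0 0 0 0 0;2 0 0 0 0 0;2 0 0 0 0 0;3 0 0 0 0 0;3 0 0 0 0 0;3 0 0 0 0 0;3 0 0 0 0 0;3 0 0 0 0 0;3 0 0 0 0 0;3 0 0 0 0 0;2 0 0 0 0 0;1 0 0 0 0 0")

```text
t: 15.22
eef_pos: [511.5, 61.1, 49.3]
orientation: [[0.963, 0.269, 0.0], [0.269, -0.963, -0.0], [0.0, 0.0, -1.0]]
force: [-1.7, -0.3, 0.8]
grip_width: 0.602
finger_force: 0.8
```

```bash
python3 -c "from h import *;tell()"
```

```text
15.22 plat [-57.3  19.9] z 49.3 ang 15.63 F plat [-1.7  0.2] 0.8 M [-0.13  0.25  0.03] [ 3.e-04 -0.e+00 -1.e+00]
```

>>> drive_tool(targets="1 0 0 0 0 0;1 0 0 0 0 0;1 0 0 0 0 0;1 0 0 0 0 0")

```text
t: 15.55
eef_pos: [514.9, 62.1, 49.3]
orientation: [[0.963, 0.269, -0.0], [0.269, -0.963, 0.0], [-0.0, -0.0, -1.0]]
force: [-1.8, -0.3, -0.1]
grip_width: 0.6
finger_force: 0.8
```

>>> drive_tool(targets="1 0 0 0 0 0;1 0 0 0 0 0;1 0 0 0 0 0")

```text
t: 15.8
eef_pos: [517.8, 62.9, 49.3]
orientation: [[0.963, 0.269, -0.0], [0.269, -0.963, -0.0], [-0.0, -0.0, -1.0]]
force: [-1.2, -1.3, -0.0]
grip_width: 0.601
finger_force: 0.9
```

>>> drive_tool(targets="1 0 0 0 0 0;1 0 0 0 0 0;1 0 0 0 0 0")

```text
t: 16.05
eef_pos: [518.4, 63.3, 49.0]
orientation: [[0.963, 0.27, -0.005], [0.27, -0.963, -0.001], [-0.005, -0.0, -1.0]]
force: [-8.7, -3.8, 4.5]
grip_width: 0.602
finger_force: 5.2
```

>>> drive_tool(targets="0 0 0 0 0 0;0 0 0 0 0 0")

```text
t: 16.22
eef_pos: [518.4, 63.3, 48.9]
orientation: [[0.963, 0.27, -0.005], [0.27, -0.963, -0.001], [-0.005, -0.001, -1.0]]
force: [-7.6, -3.3, 3.8]
grip_width: 0.599
finger_force: 4.1
```

```bash
python3 -c "
from h import *;tell()
p=manip.read_camera('scene');q=manip.read_camera('side')
A=cv2.resize(p['color'][190:300,245:395],None,fx=5,fy=5,interpolation=2)
cv2.imwrite('pics/m3.png',A[:,:,::-1])"
```

```text
16.22 plat [-50.   20.2] z 48.9 ang 15.67 F plat [-8.2 -1.1] 3.8 M [-0.5   1.16  0.1 ] [-4.7e-03 -7.0e-04 -1.0e+00]
```

View pics/m3.png

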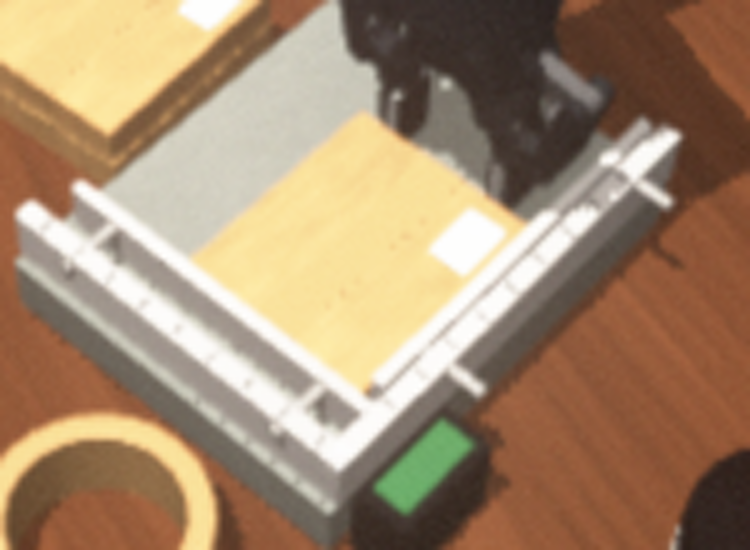

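Seated in the corner, as the picture shows: both carton edges run along the bars, with the corner near (370,385). I press a bit firmer, then release and verify the end fence by feel.

>>> drive_tool(targets="0.6 0 0 0 0 0;0 0 0 0 0 0;0 0 0 0 0 0")

```text
t: 16.57
eef_pos: [518.4, 63.4, 48.8]
orientation: [[0.963, 0.27, -0.006], [0.27, -0.963, -0.001], [-0.006, -0.001, -1.0]]
force: [-9.2, -4.2, 4.9]
grip_width: 0.599
finger_force: 4.9
```

```bash
python3 -c "from h import *;tell()"
```

```text
16.57 plat [-50.   20.3] z 48.8 ang 15.67 F plat [-10.   -1.5] 4.9 M [-0.61  1.42  0.06] [-5.9e-03 -9.0e-04 -1.0e+00]
```

>>> drive_tool(targets="-2 0 0 0 0 0;-8 0 0 0 0 0;-25 0 0 0 0 0;0 0 -30 0 0 0;0 0 -35 0 0 0;0 0 0 0 0 -7.1;0 0 0 0 0 -7.1;0 0 0 0 0 -7.1;0 0 0 0 0 -7.1;0 0 0 0 0 -7.1;0 0 0 0 0 -7.1;0 0 0 0 0 -7.1")

```text
t: 17.57
eef_pos: [488.0, 54.5, 114.7]
orientation: [[0.412, 0.911, 0.002], [0.911, -0.412, 0.0], [0.001, 0.002, -1.0]]
force: [-0.9, 0.9, 0.8]
grip_width: 0.601
finger_force: 0.0
```

>>> drive_tool(targets="0 0 0 0 0 -7.1;0 0 0 0 0 -7.1;0 0 0 0 0 -7.1;0 0 0 0 0 -7.1;0 0 0 0 0 -7.1;0 0 0 0 0 -4.8;-24 26 0 0 0 0;-24 26 0 0 0 0;-24 26 0 0 0 0;-24 26 0 0 0 0;0 0 0 0 0 0;0 0 0 0 0 0")

```text
t: 18.57
eef_pos: [615.1, -11.1, 113.9]
orientation: [[-0.268, 0.963, 0.001], [0.963, 0.268, 0.0], [-0.0, 0.001, -1.0]]
force: [-1.1, 0.7, -0.5]
grip_width: 0.601
finger_force: 0.0
```

```bash
python3 - <<'E'
from h import *
tell()
p=manip.read_camera("wrist")
A=cv2.resize(p["color"][:230],None,fx=1.42,fy=1.42,interpolation=2);cv2.imwrite("pics/w3.png",A[:,:,::-1])
E
```

```text
18.57 plat [ 22.9 -77.6] z 113.9 ang 105.54 F plat [-0.9  0.9] -0.5 M [-0.04  0.01  0.01] [ 0.0013  0.     -1.    ]
```

View pics/w3.png

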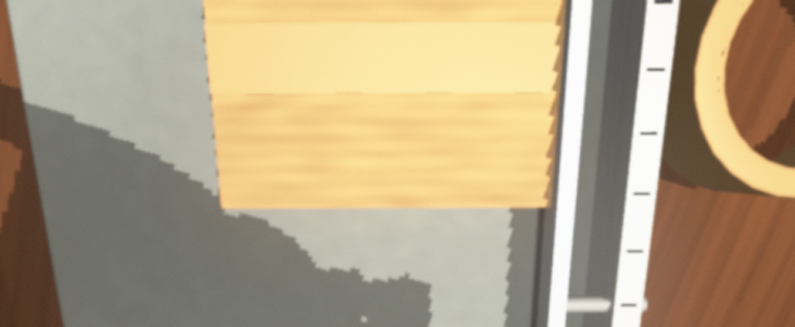

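The carton is square in the corner. I've now viewed 11 pictures, one over the limit of 10, so I view no more and verify the end fence by touch only.

>>> drive_tool(targets="0 -4 30 0 0 -0.2;0 0 30 0 0 0;0 0 4 0 0 0;5 0 0 0 0 0;5 0 0 0 0 0;5 0 0 0 0 0;5 0 0 0 0 0;5 0 0 0 0 0;5 0 0 0 0 0;3 0 0 0 0 0;2 0 0 0 0 0;0 0 0 0 0 0")

```text
t: 19.62
eef_pos: [600.0, 23.2, 50.4]
orientation: [[-0.273, 0.962, -0.0], [0.962, 0.273, 0.0], [0.0, 0.0, -1.0]]
force: [-0.7, -0.3, -0.8]
grip_width: 0.598
finger_force: 0.0
```

```bash
python3 -c "from h import *;tell()"
```

```text
19.62 plat [ 17.7 -40.5] z 50.4 ang 105.86 F plat [-0.8 -0.1] -0.8 M [ 0.01 -0.02  0.05] [-0.e+00  1.e-04 -1.e+00]
```

>>> drive_tool(targets="1 0 0 0 0 0;1 0 0 0 0 0;1 0 0 0 0 0;0 0 0 0 0 0")

```text
t: 19.95
eef_pos: [599.3, 25.5, 50.2]
orientation: [[-0.273, 0.962, -0.0], [0.962, 0.273, 0.0], [0.0, -0.0, -1.0]]
force: [0.4, 0.0, 0.3]
grip_width: 0.596
finger_force: 0.0
```

```bash
python3 -c "from h import *;tell()"
```

```text
19.95 plat [ 17.6 -38.1] z 50.2 ang 105.82 F plat [ 0.4 -0.1] 0.3 M [ 0.02 -0.03 -0.03] [-2.e-04  1.e-04 -1.e+00]
```

>>> drive_tool(targets="0.6 0 0 0 0 0;0.6 0 0 0 0 0;0 0 0 0 0 0")

```text
t: 20.2
eef_pos: [599.1, 26.4, 50.3]
orientation: [[-0.273, 0.962, 0.0], [0.962, 0.273, -0.0], [-0.0, 0.0, -1.0]]
force: [0.8, -2.4, -1.4]
grip_width: 0.6
finger_force: 0.9
```

```bash
python3 -c "from h import *;tell()"
```

```text
20.2 plat [ 17.7 -37.2] z 50.3 ang 105.83 F plat [ 0.1 -2.5] -1.4 M [-0.27 -0.04  0.04] [ 2.e-04 -4.e-04 -1.e+00]
```

>>> drive_tool(targets="0.6 0 0 0 0 0;0.6 0 0 0 0 0;0 0 0 0 0 0")

```text
t: 20.45
eef_pos: [599.2, 26.4, 50.3]
orientation: [[-0.273, 0.962, 0.001], [0.962, 0.273, -0.002], [-0.002, 0.0, -1.0]]
force: [-0.2, -6.1, -3.5]
grip_width: 0.596
finger_force: 3.2
```

```bash
python3 -c "from h import *;tell()"
```

```text
20.45 plat [ 17.8 -37.2] z 50.3 ang 105.84 F plat [-1.9 -5.8] -3.5 M [-1.04 -0.2   0.08] [ 0.001  -0.0021 -1.    ]
```

The end side is rigid at the same place (-37.2), so the carton is still seated. I withdraw.

>>> drive_tool(targets="-1 0 0 0 0 0;-2 0 0 0 0 0;-6 0 0 0 0 0;-20 0 0 0 0 0;0 0 -30 0 0 0;-10 0 -40 0 0 0;-20 0 -40 0 0 0;-20 0 -40 0 0 0;-20 0 -20 0 0 0;0 0 0 0 0 0;0 0 0 0 0 0;0 0 0 0 0 0")

```text
t: 21.45
eef_pos: [624.0, -64.3, 213.6]
orientation: [[-0.272, 0.962, -0.002], [0.962, 0.272, 0.001], [0.002, -0.002, -1.0]]
force: [0.3, 0.1, -0.4]
grip_width: 0.598
finger_force: 0.0
```

```bash
python3 - <<'E'
from h import *
tell()
p=manip.read_camera("wrist");a=.274
R=np.array([[np.cos(a),-np.sin(a)],[np.sin(a),np.cos(a)]])
for d in manip.trace(p,"carton_top_center")[:3]:
    q=cv2.minAreaRect(np.argwhere(d["mask"])[:,::-1].astype(np.float32))
    print(round(d["p"],2),[((onz(p,k,64)[:2]-[572,57.4])@R).round(1).tolist() for k in cv2.boxPoints(q)])
E
```

```text
21.45 plat [  17.1 -131.2] z 213.6 ang 105.81 F plat [ 0.3 -0. ] -0.4 M [-0.    0.01  0.03] [-0.0022  0.0014 -1.    ]
0.97 [[-66.2, -297.4], [-40.0, -238.3], [13.0, -265.5], [-11.2, -327.4]]
0.96 [[-233.9, -249.4], [-211.1, -135.1], [-136.1, -134.9], [-151.2, -248.6]]
0.74 [[47.7, -291.3], [63.1, -252.1], [176.2, -314.1], [163.7, -357.7]]
```

```bash
python3 - <<'E'
from h import *
a=.274;R=np.array([[np.cos(a),-np.sin(a)],[np.sin(a),np.cos(a)]])
p=manip.read_camera("wrist")
h=cv2.cvtColor(p["color"],cv2.COLOR_RGB2HSV)
m=((h[...,0]>12)&(h[...,0]<30)&(h[...,1]>70)&(h[...,2]>165)).astype(np.uint8)
n,l,s,c=cv2.connectedComponentsWithStats(m)
for i in range(1,n):
    if s[i,4]>1500:
        k=cv2.boxPoints(cv2.minAreaRect(np.argwhere(l==i)[:,::-1].astype(np.float32)))
        print(s[i].tolist(),[((onz(p,q,64)[:2]-[572,57.4])@R).round(1).tolist() for q in k])
E
```

```text
[197, 0, 170, 63, 10454] [[-42.6, -25.3], [-40.6, 16.1], [79.9, 16.5], [82.6, -24.8]]
[436, 0, 124, 66, 2867] [[134.9, -26.5], [129.9, 17.0], [218.5, 18.0], [227.1, -25.6]]
[165, 175, 143, 114, 13124] [[-73.2, -115.2], [38.9, -109.0], [46.1, -205.0], [-75.8, -212.4]]
[386, 180, 119, 103, 6824] [[105.4, -150.6], [182.5, -112.0], [213.1, -162.0], [133.3, -204.1]]
[11, 212, 30, 114, 2266] [[-203.3, -141.3], [-185.4, -139.6], [-194.6, -246.8], [-214.1, -249.0]]
```

```bash
python3 -c "from rig import manip;print(manip.job_done())"
```

```text
the job is handed in; nothing more can be done
None
```

The carton sits square in the corner, pressed to about 10 N on the end bar and then the back bar. The highest reading was about 11 N. The hand is clear, the lower cartons look unmoved, and the job was handed in at about 21.5 s; I viewed 11 pictures, one over the limit of 10.

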